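Stand the fallen bottle up in the deep bench bin

TASK

The slim square bottle has fallen over in the deep grey bin on the jeweller's bench: stand it upright on its foot on the bin's floor, tipping it up inside the bin, without lifting it out. The flat wooden sanding stick that lies across the bin is in the way: lay it flat in the shallow wooden tray, beside the burnisher. Leave the jar and the brass spool standing in the bin as they are, and everything else on the bench where it is.

Things in the scene. Friction and masses are not known exactly. Their poses are not given: they have to be found in the camera images.
- bin: Open-topped grey plastic bin, fixed to the bench, 232 x 332 x 116 mm outside; walls and floor 6 mm thick, so the inner floor is 220 x 320 mm, 6 mm above the bench, and the rim 110 mm above that floor. Origin: centre of its underside. x: across its short side, y: along its long side, z: up. The bottle, the jar and the spool are in it.
- bottle: Slim white square bottle, closed, 38 x 38 mm, 180 mm long: square body for 135 mm from the foot, 16 mm tapering shoulder, round cap 24 mm across. About 0.16 kg, centre of mass about 74 mm from the foot. Origin: middle of its length and section. x: along its length from foot to cap. Starts lying flat on the bin's floor, roughly along the bin, foot towards the bin's -y end; its y is then level.
- bottle_foot (a point): Centre of the bottle's flat square foot, 90 mm from its origin along -x.
- bottle_cap (a point): Centre of the top of the bottle's cap, 90 mm from its origin along +x.
- stick: Flat wooden sanding stick, 300 mm long, 26 mm wide, 18 mm thick, half wrapped in grey abrasive paper, about 0.07 kg. Origin: centre of its underside. x: along its length, y: its width, z: up. It starts resting across the bin's two long rims.
- tray: Shallow open wooden tray, fixed to the bench, 350 x 170 x 22 mm outside, walls and floor 5 mm thick (inner floor 340 x 160 mm, 5 mm above the bench). Origin: centre of its underside. x: along its length, y: its width, z: up.
- burnisher: Bystander: hand burnisher with round dark wooden handle and thin steel blade, 200 mm long, 26 mm thick, lying lengthwise in the tray along its +y side. Origin: under the middle of its length. x: from handle to blade.
- jar: Bystander: small round jar, 42 mm across, 62 mm high, standing on the bin's floor at the +x side. Origin: centre of its underside, z up.
- spool: Bystander: brass spool, 40 mm across, 54 mm high, standing on the bin's floor at the +x side. Origin: centre of its underside, z up.
- hammer: Bystander: small hammer lying on the bench, 240 mm long. Origin: under the middle of its length.
- cup: Bystander: white ceramic cup, 84 mm across, 70 mm high. Origin: centre of its underside.
- block: Bystander: flat steel bench block, 100 x 100 x 20 mm. Origin: centre of its underside.
- torch: Bystander: brass hand torch lying on the bench, 200 mm long, 26 mm thick. Origin: under its middle.

How it is judged:
At the end, for the whole second after the job is handed in: The bottle stands within 0.08 rad of upright, cap up, its foot on the bin's floor (within 5 mm), at rest; the sanding stick lies flat on the tray's floor, wholly inside the tray (within 6 mm of the floor, 0.06 rad of level), at rest; the jar and the spool still stand upright in the bin (angle between bottle's own x axis and vertical below 0.08 rad and z of bottle_foot in the frame of bin below 0.011 m and x of bottle_foot in the frame of bin between -0.11 and 0.11 m and y of bottle_foot in the frame of bin between -0.16 and 0.16 m and linear speed of each of bottle, stick below 0.02 m/s and angular speed of bottle below 0.1 rad/s and y of stick in the frame of tray between -0.075 and 0.075 m and x of stick in the frame of tray between -0.025 and 0.025 m and z of stick in the frame of tray below 0.011 m and angle between stick's own z axis and vertical below 0.06 rad and angle between each of jar, spool's own z axis and vertical below 0.1 rad); the robot touches nothing.
It fails at once if The bottle is lifted out of the bin: its foot rises above the rim (z of bottle_foot in the frame of bin above 0.122 m).
It fails at once if The jar or the spool in the bin is pushed more than 25 mm or tipped (distance of any of jar, spool from where it was at the start of the episode above 0.025 m or angle between any of jar, spool's own z axis and vertical above 0.35 rad).
It fails at once if Another thing on the bench or in the tray is moved more than 30 mm (distance of any of burnisher, hammer, cup, block, torch from where it was at the start of the episode above 0.03 m).
It also fails if it takes over 58 s, if anything falls off the work surface, if the arm or the gripper's body presses on something with over 40 N, if the wrist force passes 120 N, or if a joint passes its speed limit or range.

ROBOT

A 7-joint arm with a two-finger parallel gripper is mounted at the origin on the work surface. World frame = base frame: x ahead of the robot, y to its left, z up, the work surface at z = 0. Lengths are in m, angles in rad, forces in N, time in s.
With the tool pointing down it reaches from about 0.425 to 0.825 m from the base axis. Payload 3.6 kg.
Tool frame: the origin (TCP) lies at the very end of the fingers, on their centre line; the grasp point (between the pads) lies 19 mm behind it (arm.pinch_z is the distance from the TCP to the grasp point, in m); z points along the fingers, y is the line along which they close (so a half turn about z gives the same grasp; the last joint's range is limited). The gripper opens to 85 mm and grips with 20 to 120 N. Pads are 22 mm wide; open, the fingers measure 114 mm over their backs; the gripper's body (76 mm by 85 mm) begins 54 mm behind the grasp point. The pads swing forward as they close: fully open they stand 13 mm farther back than shut.
Start: joints at [1.117, 0.615, -0.013, 1.423, 0.008, 1.103, -0.04], TCP at [0.269, -0.592, 0.205] pointing down, gripper open.
Joint ranges: [-3.12, 3.12], [-0.3, 2.06], [-1.34, 1.32], [0.26, 2.42], [-1.36, 4.5], [0.01, 1.98], [-2.84, 2.84]. Speed limits (rad/s): [2.79, 2.79, 3.14, 3.14, 3.14, 3.14, 3.14].

INTERFACE

Orientations are given as a rotation vector (axis times angle).
In Python, from bench import arm, optics gives the robot as it stands. The module is installed in compiled form; this text tells all that it offers.
- The arm moves only by the tool move_arm, never from a script. Its argument "motion" is one flat list of numbers, 7 for each row, row after row: the gripper command: -1 is fully open, 1 is shut, values between are in proportion, then the shift along the tool's x, y, z in cm, then the turn, a rotation vector about the tool's x, y, z in rad. In form: [grip, dx, dy, dz, rx, ry, rz, grip, dx, dy, dz, rx, ry, rz, ...]. A call has 1 to 8 rows; each row is the pose to reach, as a shift and turn from the pose commanded when the call began, along the tool's axes at that moment; what a row does not reach only later rows make up. A row lasts 1/8 s, in which the tool goes at most 62.5 mm and 10.7 degrees, less where a joint would pass 70% of its speed; a pose out of reach is approached as far as the arm can. A call with a gripper value outside its range is refused whole. The fingers move at their own pace and stop on an object; "grip_force" is the grip in N (left out, the last holds). Time passes only in rows, so rows that repeat a pose let the fingers close. It gives the time, the measured TCP pose, the force, the opening and the grip force at its end, in the units of the state.
- arm.get_state(): the state, without advancing time (a new reading comes with each control period).
- optics.snapshot(name): name is "side" or "top" or "wrist"; returns the picture (400x640x3 uint8, blue, green, red); there is no depth.
- optics.get_calibration(name): a dict with "intrinsics" (3x3 intrinsics, pixels), "extrinsics" (4x4, takes a point from camera to world coordinates); the wrist camera has in their place "mount" (4x4, takes a point from camera to tool coordinates, whose origin is the TCP and whose axes are the flange's). Camera axes: x right, y down, z forward; pixel columns grow to the right and rows downward; lengths in m; the calibration is good to about 2 mm. A picture is of the moment at which its call begins: read the wrist's pose just before it. get_calibration takes no time and is no camera call.
- arm.close_job(): hands the job in; it is judged then, once.
The state is a dict: "time_s": time; "joint_positions": joint angles; "dq": joint speeds; "joint_torque": joint torques, N m; "eef_pos": TCP position; "orientation": TCP orientation; "force": force on the tool from outside, world axes, zero at the start; "ft_torque": the same for the moment, N m; "finger_gap": finger opening in m; "finger_force": force on a finger pad.
Only numpy, scipy, OpenCV 4.12 (cv2) and the standard library are available. Lean on these libraries where they do the work, as an engineer would, in place of code of your own. Each camera call takes 0.05 s, during which the arm holds its last target. There are 200 camera calls.

## Working session

There is one attempt and no reset: what is moved stays moved. The work goes in short steps, Python scripts to look and compute and a tool call to move; the robot and the scene stay as the last step left them, time stands still between calls to the robot, and variables do not carry over. Pictures are saved under pics/ and viewed, at most 10 in all, crops included, and the job is handed in when it is done.

Besides the shell and the picture viewer there is one more tool, called after ">>>" as a command line: name --argument value ..., lists and objects as JSON in quotes. move_arm: Moves the arm, as the interface text tells. Its arguments: {"type":"object","properties":{"motion":{"type":"array"},"grip_force":{"type":"number"}},"required":["motion"]}

```bash
mkdir -p pics
python3 - <<'E'
from bench import arm, optics
import cv2, numpy as np
np.set_printoptions(precision=4,suppress=True)
s=arm.get_state(); print(s)
for n in("top","side"):
    cv2.imwrite(f"pics/{n}0.png",optics.snapshot(n)); c=optics.get_calibration(n); print(n,c)
print(optics.get_calibration("wrist"), arm.pinch_z)
E
```

```text
{'time_s': 0.0, 'joint_positions': array([ 1.1175,  0.616 , -0.0126,  1.4249,  0.0081,  1.1034, -0.0404]), 'dq': array([ 0.0005, -0.0006, -0.0008,  0.0003, -0.0013,  0.0005, -0.002 ]), 'joint_torque': array([  0.    , -46.9211,   0.2589, -17.1032,   0.0098,   0.0096,
         0.    ]), 'eef_pos': array([ 0.2687, -0.5909,  0.2034]), 'orientation': array([-3.0678, -0.665 ,  0.0009]), 'force': array([-0.1873, -0.4471, -0.8164]), 'ft_torque': array([ 0.0192, -0.0167,  0.0025]), 'finger_force': 0.0, 'finger_gap': 0.08509247382086424}
top {'intrinsics': array([[367.8364,   0.    , 324.3605],
       [  0.    , 367.8364, 197.8633],
       [  0.    ,   0.    ,   1.    ]]), 'extrinsics': array([[ 0.0012, -0.9848,  0.1738,  0.4959],
       [-0.9994,  0.0047,  0.034 , -0.0005],
       [-0.0343, -0.1738, -0.9842,  0.8214],
       [ 0.    ,  0.    ,  0.    ,  1.    ]])}
side {'intrinsics': array([[411.2783,   0.    , 319.1891],
       [  0.    , 411.2783, 195.8545],
       [  0.    ,   0.    ,   1.    ]]), 'extrinsics': array([[ 0.7001, -0.5441,  0.4625,  0.2849],
       [-0.7141, -0.528 ,  0.4597, -0.3804],
       [-0.0059, -0.652 , -0.7582,  0.7195],
       [ 0.    ,  0.    ,  0.    ,  1.    ]])}
{'intrinsics': array([[353.3557,   0.    , 327.1932],
       [  0.    , 353.3557, 200.974 ],
       [  0.    ,   0.    ,   1.    ]]), 'mount': array([[ 0.0001, -0.9646, -0.2636,  0.0662],
       [ 1.    , -0.    ,  0.0005,  0.0003],
       [-0.0005, -0.2636,  0.9646, -0.1712],
       [ 0.    ,  0.    ,  0.    ,  1.    ]])} 0.0187
```

View pics/top0.png

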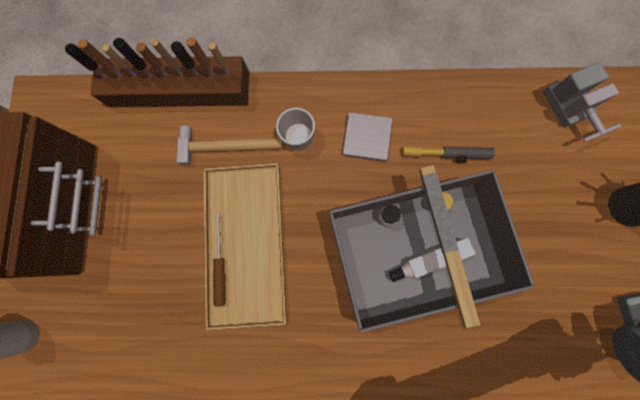

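View pics/side0.png

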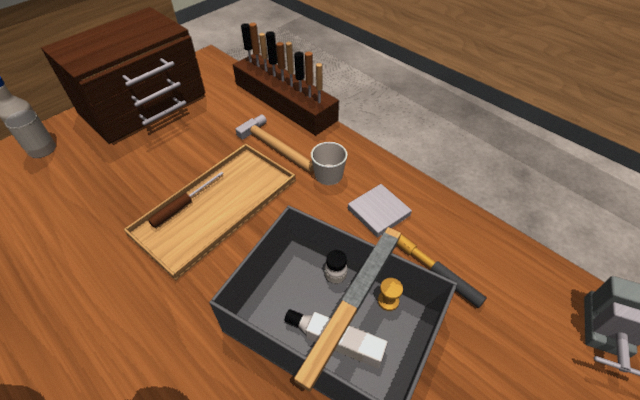

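Top view: the bin rim corners are at about (331,209), (495,173), (530,287), (361,328) and the tray corners at (204,167), (279,164), (285,325), (206,327). The stick runs (427,168)→(471,326). The bottle runs from its cap at (390,275) to its foot at (472,249), with the jar at (391,214) and the spool at (446,201). The side view shows the same layout.

```bash
cat > h.py <<'E'
from bench import arm, optics
import cv2, numpy as np
from scipy.spatial.transform import Rotation as R
np.set_printoptions(precision=4,suppress=True)
def cast(uv,z,cal,T=None):
    K=cal["intrinsics"]; T=cal["extrinsics"] if T is None else T
    d=np.c_[np.atleast_2d(uv),np.ones(len(np.atleast_2d(uv)))]@np.linalg.inv(K).T@T[:3,:3].T
    return T[:3,3]+d*((z-T[2,3])/d[:,2:3])
def wristT(s,cal):
    T=np.eye(4);T[:3,:3]=R.from_rotvec(s["orientation"]).as_matrix();T[:3,3]=s["eef_pos"];return T@cal["mount"]
def proj(P,cal,T):
    p=(np.atleast_2d(P)-T[:3,3])@T[:3,:3]@cal["intrinsics"].T
    return p[:,:2]/p[:,2:]
E
python3 - <<'E'
from h import *
c=optics.get_calibration("top")
def q(n,uv,z):
    p=cast(np.array(uv,float),z,c);print(n,p[:,:2].tolist() and np.round(p[:,:2],3).tolist(),"mean",p[:,:2].mean(0))
    return p
q("bin",[(331,209),(495,173),(530,287),(361,328)],.116)
q("tray",[(204,167),(279,164),(285,325),(206,327)],.022)
p=q("stick",[(427.5,168),(471.5,326)],.134);d=p[1]-p[0];print("ang",np.arctan2(d[1],d[0]),np.linalg.norm(d))
p=q("bottle cap,foot",[(390,275),(472,249)],.025);d=p[0]-p[1];print("ang",np.arctan2(d[1],d[0]),np.linalg.norm(d))
q("jar",[(391,214)],.068);q("spool",[(446,201)],.06)
q("burn",[(219,215),(220,304)],.018)
s=arm.get_state();print(R.from_rotvec(s["orientation"]).as_matrix())
E
```

```text
bin [[0.599, 0.011], [0.668, -0.307], [0.453, -0.354], [0.379, -0.044]] mean [ 0.5244 -0.1735]
tray [[0.71, 0.3], [0.715, 0.129], [0.368, 0.109], [0.363, 0.276]] mean [0.5388 0.2036]
stick [[0.674, -0.174], [0.386, -0.237]] mean [ 0.5303 -0.2053]
ang -2.9246844453683387 0.2948016105110936
bottle cap,foot [[0.471, -0.112], [0.525, -0.286]] mean [ 0.4979 -0.1989]
ang 1.8728898109270193 0.1826368435967658
jar [[0.595, -0.111]] mean [ 0.5947 -0.1114]
spool [[0.623, -0.227]] mean [ 0.6226 -0.227 ]
burn [[0.6, 0.262], [0.409, 0.25]] mean [0.5047 0.2555]
[[ 0.9103  0.414  -0.001 ]
 [ 0.414  -0.9103  0.0021]
 [-0.     -0.0024 -1.    ]]
```

>>> move_arm --motion '[-1,39.8,-24.3,0,0,0,0.212,-1,39.8,-24.3,0,0,0,0.212,-1,39.8,-24.3,0,0,0,0.212,-1,39.8,-24.3,0,0,0,0.212,-1,39.8,-24.3,0,0,0,0.212,-1,39.8,-24.3,0,0,0,0.212,-1,39.8,-24.3,0,0,0,0.212,-1,39.8,-24.3,0,0,0,0.212]' --grip_force 40

```text
time_s: 1.1
eef_pos: [0.5328, -0.2004, 0.2042]
orientation: [-3.119, -0.347, -0.001]
force: [-0.5, -0.2, 0.1]
finger_gap: 0.0854
finger_force: 0.0
```

Run:
```python
from h import *
s=arm.get_state();c=optics.get_calibration("wrist");cv2.imwrite("pics/w1.png",optics.snapshot("wrist"))
print(s["time_s"],s["eef_pos"],s["dq"]);print(R.from_rotvec(s["orientation"]).as_matrix())
np.save("w1T.npy",wristT(s,c))
```

```text
1.1 [ 0.5328 -0.2004  0.2042] [-0.3417  0.0693  0.0354 -0.1235  0.0392  0.062  -0.3904]
[[ 0.9755  0.2198  0.0003]
 [ 0.2198 -0.9755  0.0029]
 [ 0.0009 -0.0028 -1.    ]]
```

View pics/w1.png

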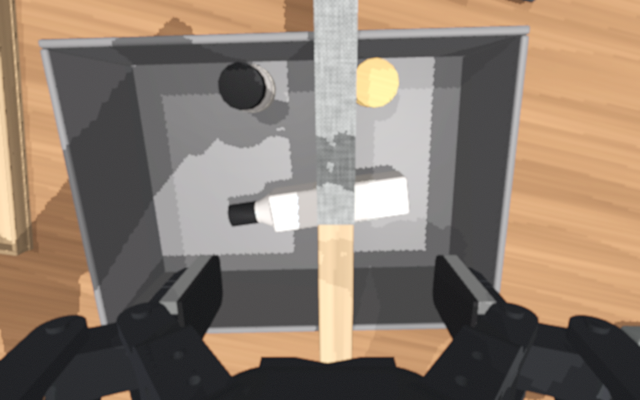

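The wrist view shows the stick centred between the fingers (u≈336). The bottle runs from its foot at (407,197) to its cap at (230,214). The jar lid is at (242,86) and the spool at (377,82), both clear of the bottle.

Run:
```python
from h import *
c=optics.get_calibration("wrist");T=np.load("w1T.npy")
f=lambda n,uv,z:print(n,cast(np.array(uv,float),z,c,T)[:,:2].round(4).tolist())
f("stick mids",[(335.5,50),(335.5,280)],.134)
f("bottle top foot corners",[(403,173),(409,213)],.044)
f("shoulder corners",[(270,196),(275,231)],.044)
f("cap end",[(229,213)],.03)
f("bin rim",[(42,43),(527,29),(105,332),(497,325)],.116)
f("bin floor far",[(135,65),(463,55)],.006)
f("jar,spool",[(242,86)],.068);f("spool",[(377,82)],.06)
```

```text
stick mids [[0.6312, -0.1839], [0.4744, -0.2203]]
bottle top foot corners [[0.5521, -0.27], [0.5151, -0.2867]]
shoulder corners [[0.502, -0.1506], [0.4676, -0.1619]]
cap end [[0.471, -0.1114]]
bin rim [[0.5943, 0.0118], [0.6747, -0.3061], [0.3747, -0.0432], [0.4546, -0.3645]]
bin floor far [[0.5926, 0.0065], [0.672, -0.3045]]
jar,spool [[0.5965, -0.1138]]
spool [[0.6248, -0.223]]
```

>>> move_arm --motion '[-1,0,0.3,5,0,0,0,-1,0,0.3,9.6,0,0,0,-1,0,0.3,9.6,0,0,0,-1,0,0.3,9.6,0,0,0,0.6,0,0.3,9.6,0,0,0,0.6,0,0.3,9.6,0,0,0,1,0,0.3,9.6,0,0,0,1,0,0.3,9.6,0,0,0]'

```text
time_s: 2.15
eef_pos: [0.5315, -0.2086, 0.1089]
orientation: [3.123, 0.337, 0.001]
force: [0.1, -0.3, -0.0]
finger_gap: 0.012
finger_force: 0.0
```

Run:
```python
from h import *
s=arm.get_state();print(s["finger_gap"],s["finger_force"],s["eef_pos"])
cv2.imwrite("pics/c.png",np.vstack([optics.snapshot("wrist"),optics.snapshot("side")[:200*2]])[:, :])
im=cv2.imread("pics/c.png");cv2.imwrite("pics/w2.png",cv2.resize(im,(480,600)))
```

```text
0.012039843101386635 0.0 [ 0.5315 -0.2086  0.1089]
```

View pics/w2.png

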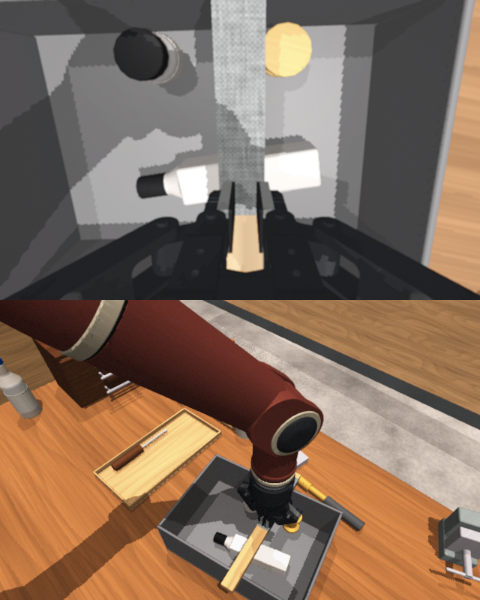

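The picture is ambiguous: the fingertips at (232,185) and (260,185) look narrower than the stick, and the gap of 12 mm is below the stick's width. I'll zoom in.

Run:
```python
import cv2,numpy as np
im=cv2.imread("pics/c.png")
a=cv2.resize(im[200:400,180:480],(600,400)); b=cv2.resize(im[400+220:800,240:450],(210*2,180*2))
cv2.imwrite("pics/w3.png",np.hstack([cv2.resize(a,(450,300)),cv2.resize(b,(350,300))]))
```

```text
(no output)
```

View pics/w3.png

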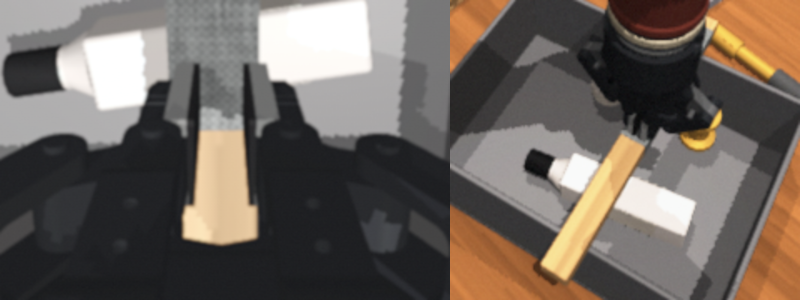

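Run:
```python
from h import *
s=arm.get_state();print({k:s[k] for k in("time_s","finger_gap","finger_force","eef_pos","force","joint_positions")})
```

```text
{'time_s': 2.25, 'finger_gap': 0.0003930764293544448, 'finger_force': 0.0, 'eef_pos': array([ 0.5314, -0.2086,  0.1087]), 'force': array([-0.6277,  0.6577,  0.4839]), 'joint_positions': array([ 0.3352,  0.6024,  0.001 ,  1.7708, -0.0009,  0.7684, -1.0193])}
```

>>> move_arm --motion '[-1,0,0,-3,0,0,0,-1,0,0,-3,0,0,0,-1,0,0,-3,0,0,0,-1,0,0,-3,0,0,0,-1,0,0,-3,0,0,0,-1,0,0,-3,0,0,0]'

```text
time_s: 3.0
eef_pos: [0.5312, -0.2085, 0.1382]
orientation: [-3.123, -0.337, 0.001]
force: [0.2, 0.3, 0.0]
finger_gap: 0.0852
finger_force: 0.0
```

Run:
```python
from h import *
s=arm.get_state();print(s["finger_gap"],s["eef_pos"],s["time_s"])
w=optics.snapshot("wrist");s2=optics.snapshot("side")
cv2.imwrite("pics/w4.png",np.hstack([cv2.resize(w[130:400,80:580],(450,243)),cv2.resize(s2[150:400,200:490],(350,302))[:243]]))
cv2.imwrite("pics/w4f.png",w)
```

```text
0.08523458299608398 [ 0.5312 -0.2085  0.1382] 3.0
```

View pics/w4.png

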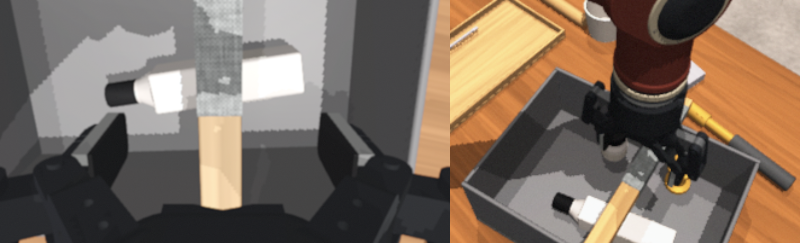

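The fingertips really end about 31 mm short of the reported TCP: the wrist geometry puts the open tips 44 mm behind it, against 13 mm stated. I'll use that offset from here on.

>>> move_arm --motion '[-1,0,0,3,0,0,0,-1,0,0,5,0,0,0,-1,0,0,6.3,0,0,0,1,0,0,6.3,0,0,0,1,0,0,6.3,0,0,0,1,0,0,6.3,0,0,0,1,0,0,6.3,0,0,0,1,0,0,6.3,0,0,0]'

```text
time_s: 4.1
eef_pos: [0.5321, -0.2088, 0.0766]
orientation: [3.123, 0.337, 0.003]
force: [-0.4, -0.6, 5.5]
finger_gap: 0.0256
finger_force: 40.3
```

>>> move_arm --motion '[1,0,0,-3,0,0,0,1,0,0,-7,0,0,0,1,2,-7,-7,0,0,0.15,1,9.1,-37.9,-7,0,0,0.15,1,9.1,-37.9,-7,0,0,0.15,1,9.1,-37.9,-7,0,0,0.15,1,9.1,-37.9,-7,0,0,0.15,1,9.1,-37.9,-7,0,0,0.15]' --grip_force 60

```text
time_s: 5.1
eef_pos: [0.5389, 0.168, 0.1454]
orientation: [3.14, 0.101, -0.0]
force: [0.5, 0.2, -1.0]
finger_gap: 0.0252
finger_force: 58.9
```

>>> move_arm --motion '[1,0,0,0,0,0,0,1,0,0,0,0,0,0]'

```text
time_s: 5.35
eef_pos: [0.5389, 0.1655, 0.1451]
orientation: [3.138, 0.102, -0.002]
force: [0.3, -1.2, -1.4]
finger_gap: 0.0249
finger_force: 59.0
```

Run:
```python
from h import *
s=arm.get_state();print(s["finger_gap"],s["eef_pos"],s["time_s"],s["force"]);print(R.from_rotvec(s["orientation"]).as_matrix())
c=optics.get_calibration("wrist");T=wristT(s,c)
im=optics.snapshot("wrist")
b=optics.snapshot("side")
cv2.imwrite("pics/w5.png",np.hstack([cv2.resize(im,(480,300)),cv2.resize(b[80:320,60:316],(320,300))]))
```

```text
0.024935953447536897 [0.5389 0.1655 0.1451] 5.35 [ 0.2596 -1.2261 -1.4204]
[[ 0.9979  0.0651 -0.001 ]
 [ 0.0651 -0.9979 -0.0015]
 [-0.0011  0.0014 -1.    ]]
```

View pics/w5.png

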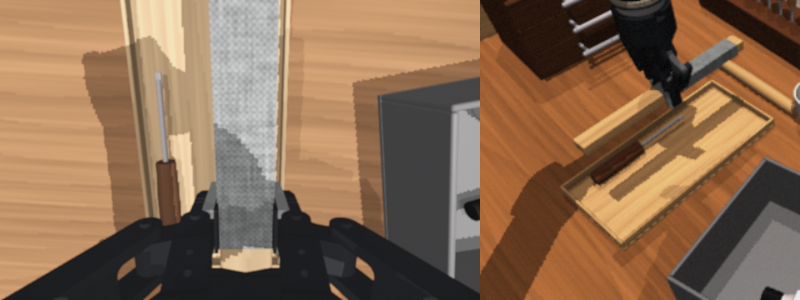

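The stick is held over the tray, parallel to it. The tray shows at (125..290), with the burnisher at left (165,150) clear of the stick. Next I lower it.

>>> move_arm --motion '[1,0,-1.6,5,0,0,0,1,0,-1.6,10,0,0,0,1,0,-1.6,14,0,0,0,1,0,-1.6,16,0,0,0,1,0,-1.6,16.5,0,0,0,1,0,-1.6,16.5,0,0,0]'

```text
time_s: 6.2
eef_pos: [0.539, 0.1811, -0.0189]
orientation: [3.14, 0.099, 0.001]
force: [1.2, -0.6, -1.4]
finger_gap: 0.0255
finger_force: 59.0
```

>>> move_arm --motion '[1,0,0,0.3,0,0,0,1,0,0,0.3,0,0,0]'

```text
time_s: 6.45
eef_pos: [0.5391, 0.1823, -0.0215]
orientation: [-3.139, -0.102, -0.003]
force: [0.5, -0.3, 0.2]
finger_gap: 0.025
finger_force: 59.5
```

>>> move_arm --motion '[1,0,0,0.2,0,0,0,1,0,0,0.3,0,0,0,1,0,0,0.4,0,0,0]'

```text
time_s: 6.82
eef_pos: [0.5391, 0.1823, -0.0217]
orientation: [-3.139, -0.102, -0.003]
force: [-6.6, -1.9, 30.6]
finger_gap: 0.0249
finger_force: 76.8
```

>>> move_arm --motion '[1,0,0,-0.5,0,0,0,1,0,0,-0.5,0,0,0,0,0,0,-0.5,0,0,0,0,0,0,-0.5,0,0,0,0,0,0,-0.5,0,0,0,0,0,0,-3,0,0,0,0,0,0,-8,0,0,0,0,0,0,-14,0,0,0]' --grip_force 40

```text
time_s: 7.82
eef_pos: [0.5374, 0.1819, 0.114]
orientation: [3.139, 0.102, -0.004]
force: [1.4, 0.7, 0.0]
finger_gap: 0.0428
finger_force: 0.0
```

>>> move_arm --motion '[-0.2,0,3,-4,0,0,-0.18,-0.2,-1,9,-10.6,0,0,-0.36,-0.2,-2,15,-10.6,0,0,-0.54,-0.2,-3,21,-10.6,0,0,-0.72,-0.2,-4,27,-10.6,0,0,-0.9,-0.2,-5,33,-10.6,0,0,-1.08,-0.2,-6.2,37.9,-10.6,0,0,-1.26,-0.2,-6.2,37.9,-10.6,0,0,-1.44]'

```text
time_s: 8.82
eef_pos: [0.4987, -0.2066, 0.219]
orientation: [2.298, 2.141, -0.006]
force: [0.8, 1.5, 0.2]
finger_gap: 0.0513
finger_force: 0.0
```

>>> move_arm --motion '[-0.2,0,0,0,0,0,-0.18,-0.2,0,0,0,0,0,-0.36,-0.2,0,0,0,0,0,-0.41,-0.2,0,0,0,0,0,-0.41]'

```text
time_s: 9.32
eef_pos: [0.5006, -0.2002, 0.2193]
orientation: [-1.811, -2.566, 0.0]
force: [0.4, 0.4, 0.6]
finger_gap: 0.0514
finger_force: 0.0
```

Run:
```python
from h import *
s=arm.get_state();print(s["finger_gap"],s["eef_pos"],s["time_s"],s["joint_positions"]);M=R.from_rotvec(s["orientation"]).as_matrix();print(M)
c=optics.get_calibration("wrist");T=wristT(s,c);np.save("w6T.npy",T)
im=optics.snapshot("wrist");t=optics.snapshot("top")
cv2.imwrite("pics/w6w.png",im)
cv2.imwrite("pics/w6.png",np.hstack([cv2.resize(im,(480,300)),cv2.resize(t[130:350,180:410],(314,300))]))
```

```text
0.05143165352293775 [ 0.5006 -0.2002  0.2193] 9.325 [ 0.6017  0.451  -0.3885  1.7168  0.1956  1.0128  0.486 ]
[[-0.3353  0.9421 -0.0007]
 [ 0.9421  0.3353  0.0003]
 [ 0.0005 -0.0005 -1.    ]]
```

View pics/w6.png

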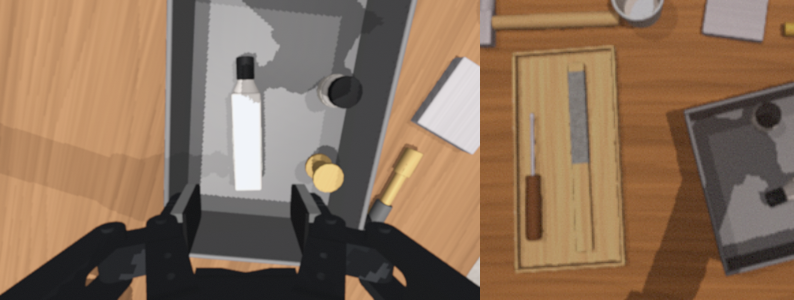

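The stick lies flat in the tray beside the burnisher. In the wrist view the bottle runs from its cap (245,57) to its foot (248,190), and the spool (325,172) and jar (340,92) are to the right. I'll measure the bottle by mask.

Run:
```python
from h import *
c=optics.get_calibration("wrist");T=np.load("w6T.npy");im=cv2.imread("pics/w6w.png")
m=(im.min(2)>215).astype(np.uint8);m[:, :290]=0;m[:,365:]=0;m[:90]=0;m[270:]=0
k=max(cv2.findContours(m,0,2)[0],key=cv2.contourArea);r=cv2.minAreaRect(k);b=cv2.boxPoints(r)
P=cast(b,.044,c,T)[:,:2];print(b.round(1).tolist(),P.tolist())
cap=cast([(327,76)],.030,c,T)[0];print("cap end",cap)
e=[np.linalg.norm(P[i]-P[(i+1)%4]) for i in range(4)];print(e)
o=np.argsort(-P[:,1]);h=P[o[:2]].mean(0);f=P[o[2:]].mean(0);d=h-f;print("head",h,"foot",f,"ang",np.arctan2(d[1],d[0]),"capang",np.arctan2(*(cap[:2]-f)[::-1]),np.linalg.norm(cap[:2]-f))
```

```text
[[308.79998779296875, 125.0999984741211], [345.79998779296875, 124.5999984741211], [347.6000061035156, 252.8000030517578], [310.6000061035156, 253.3000030517578]] [[0.4676859373120174, -0.16186539787778484], [0.500971240159547, -0.14950123912533947], [0.5490501839734263, -0.27343604512152164], [0.5123567150087854, -0.287139679524533]]
cap end [ 0.4688 -0.113   0.03  ]
[np.float64(0.03550751761680097), np.float64(0.1329338970149054), np.float64(0.039168868512001465), np.float64(0.1330004662478401)]
head [ 0.4843 -0.1557] foot [ 0.5307 -0.2803] ang 1.9270891480657013 capang 1.9252572759340054 0.1783318523724803
```

>>> move_arm --motion '[-0.5,0,0,1,0,-0.17,0,-0.5,0,0,2,0,-0.34,0,-0.5,0,0,4,0,-0.5,0,-0.5,0,0,7,0,-0.6,0,-0.5,0,0,11,0,-0.6,0,-0.5,0,0,14,0,-0.6,0,-0.5,0,0,14,0,-0.6,0]' --grip_force 60

```text
time_s: 10.3
eef_pos: [0.5001, -0.1991, 0.0778]
orientation: [1.503, 2.14, -0.47]
force: [0.1, -0.3, 0.7]
finger_gap: 0.0641
finger_force: 0.0
```

Run:
```python
from h import *
s=arm.get_state();print(s["finger_gap"],s["eef_pos"],s["joint_positions"],s["force"]);M=R.from_rotvec(s["orientation"]).as_matrix();print(M)
print("tool-frame shift to target (cm)",100*M.T@(np.array([.5013,-.200,-.005])-s["eef_pos"]))
c=optics.get_calibration("wrist");cv2.imwrite("pics/w7w.png",optics.snapshot("wrist"));np.save("w7T.npy",wristT(s,c))
```

```text
0.06407686066999975 [ 0.5001 -0.1991  0.0778] [-0.0936  0.6203  0.1388  2.2009  1.3782  0.4876 -0.9414] [ 0.0871 -0.3474  0.7214]
[[-0.2819  0.9411  0.1867]
 [ 0.7765  0.3381 -0.5317]
 [-0.5635 -0.0049 -0.8261]]
tool-frame shift to target (cm) [4.5602 0.127  6.9064]
```

>>> move_arm --motion '[-0.5,1.5,0.1,2.3,0,0,0,-0.5,3,0.1,4.6,0,0,0,-0.5,4,0.1,6,0,0,0,-0.5,4.5,0.1,6.9,0,0,0,-0.5,4.5,0.1,6.9,0,0,0]'

```text
time_s: 10.98
eef_pos: [0.5038, -0.2022, -0.0015]
orientation: [1.506, 2.132, -0.464]
force: [0.2, -0.2, -0.0]
finger_gap: 0.0642
finger_force: 0.0
```

>>> move_arm --motion '[-0.5,0.2,0,0.4,0,0,0,-0.5,0.2,0,0.4,0,0,0,1,0.2,0,0.4,0,0,0,1,0.2,0,0.4,0,0,0,1,0.2,0,0.4,0,0,0,1,0.2,0,0.4,0,0,0]'

```text
time_s: 11.72
eef_pos: [0.503, -0.202, -0.0066]
orientation: [1.504, 2.135, -0.465]
force: [-0.7, 1.4, 5.6]
finger_gap: 0.0372
finger_force: 60.5
```

Run:
```python
from h import *
s=arm.get_state();M=R.from_rotvec(s["orientation"]).as_matrix();print(s["joint_positions"],M)
p0=-.6;g=.047
for call in([0,0,.18,.36,.54,.72],[.72,.9,1.08,1.26,1.42,1.57]):
    b0=call[0]
    def tcp(b,l=.012):
        p=p0+b; zg=.032+l*min(1,b*5 if b else 0)+.112*np.sin(b)+.027*(np.cos(b)-1)
        return np.array([g*np.sin(p),zg-g*np.cos(p)])
    q=p0+b0;X=np.array([np.cos(q),np.sin(q)]);Z=np.array([np.sin(q),-np.cos(q)])
    for b in call[1:]:
        d=tcp(b if b else .2) - tcp(b0) if b else np.array([0,.01]); print(b-b0,"dx,dz",100*d@X,100*d@Z)
```

```text
[-0.0805  0.8097  0.1317  2.2242  1.785   0.4778 -1.4146] [[-0.2772  0.9417  0.1908]
 [ 0.7768  0.3365 -0.5322]
 [-0.5654  0.0007 -0.8248]]
0 dx,dz -0.5646424733950354 -0.8253356149096783
0.18 dx,dz -0.8759262784298157 -2.586200503869046
0.36 dx,dz -1.151935293563112 -4.405177828090881
0.54 dx,dz -1.2955975591118467 -6.094638226445876
0.72 dx,dz -1.370028068489503 -7.699031090286934
0.18000000000000005 dx,dz 0.9655356030117401 -1.1051044069780187
0.3600000000000001 dx,dz 1.8634530505184812 -2.0243343244942493
0.54 dx,dz 2.6647382822545724 -2.727987030657207
0.7 dx,dz 3.274852228796977 -3.153926880031547
0.8500000000000001 dx,dz 3.744963100093738 -3.372389812510821
```

>>> move_arm --motion '[1,-0.6,0,-0.8,0,0,0,1,-0.9,0,-2.6,0,0.18,0,1,-1.15,0,-4.4,0,0.36,0,1,-1.3,0,-6.1,0,0.54,0,1,-1.4,0,-7.7,0,0.72,0,1,-1.4,0,-7.7,0,0.72,0]' --grip_force 80

```text
time_s: 12.48
eef_pos: [0.4915, -0.1715, 0.0621]
orientation: [1.782, 2.505, -0.117]
force: [0.6, -1.6, -3.1]
finger_gap: 0.0371
finger_force: 79.9
```

Run:
```python
from h import *
s=arm.get_state();M=R.from_rotvec(s["orientation"]).as_matrix();print(s["joint_positions"],s["force"],M)
w=optics.snapshot("wrist");b=optics.snapshot("side")
cv2.imwrite("pics/w8.png",np.hstack([cv2.resize(w,(400,250)),cv2.resize(b[160:400,190:480],(362,300))[:250]]))
```

```text
[ 0.5032  0.6322 -0.4071  1.9775  0.5886  0.6295  0.0153] [ 0.6093 -1.6001 -3.0696] [[-0.3274  0.9448  0.0093]
 [ 0.9399  0.3267 -0.0998]
 [-0.0973 -0.0239 -0.995 ]]
```

View pics/w8.png

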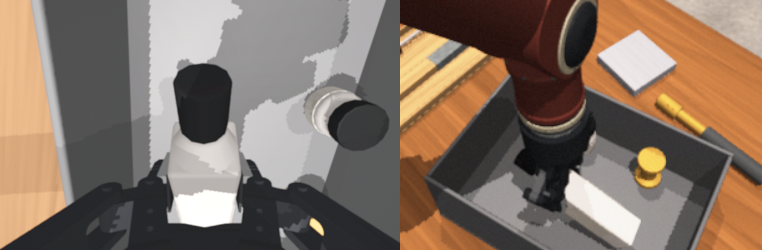

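The bottle is held firmly and turning with the gripper: its cap shows at (202,100) in the wrist view, and the jar and spool are still standing. I'll go on tipping.

>>> move_arm --motion '[1,0,0,0,0,0,0,1,1,0,-1.1,0,0.18,0,1,1.9,0,-2,0,0.36,0,1,2.7,0,-2.7,0,0.54,0,1,3.3,0,-3.2,0,0.7,0,1,3.7,0,-3.4,0,0.85,0,1,3.7,0,-3.4,0,0.85,0,1,3.7,0,-3.4,0,0.85,0]'

```text
time_s: 13.58
eef_pos: [0.4789, -0.1331, 0.0909]
orientation: [-1.442, -2.004, -0.531]
force: [1.1, 0.7, 0.4]
finger_gap: 0.0369
finger_force: 80.6
```

Run:
```python
from h import *
s=arm.get_state();M=R.from_rotvec(s["orientation"]).as_matrix();print(s["joint_positions"],s["force"],s["eef_pos"]);print(M)
# bottle axis in tool frame at the grasp (level, angle 1.926; grasp orientation)
M0=R.from_rotvec([1.504,2.135,-.465]).as_matrix();a=M0.T@[np.cos(1.926),np.sin(1.926),0]
w=M@a;G=s["eef_pos"]-M[:,2]*.047;print("axis",w,"tilt",np.arccos(w[2]),"G",G,"foot approx",G-.112*w)
n=np.cross(w,[0,0,1]);n*=np.arcsin(np.linalg.norm(n))/np.linalg.norm(n);print("correction rotvec in tool",M.T@n,"x,z world->tool down 1cm",M.T@[0,0,-1])
cv2.imwrite("pics/s9.png",optics.snapshot("side"))
```

```text
[ 0.9347  0.9869 -0.7901  1.5664  0.0544  1.2617  0.5538] [1.0572 0.7003 0.4211] [ 0.4789 -0.1331  0.0909]
[[-0.2239  0.9444 -0.2407]
 [ 0.701   0.3276  0.6334]
 [ 0.6771 -0.0269 -0.7354]]
axis [-0.0596  0.2165  0.9745] tilt 0.22648280337539883 G [ 0.4903 -0.1629  0.1255] foot approx [ 0.4969 -0.1871  0.0164]
correction rotvec in tool [-0.0067  0.2259 -0.0145] x,z world->tool down 1cm [-0.6771  0.0269  0.7354]
```

>>> move_arm --motion '[1,0.6,0,0,-0.004,0.12,-0.008,1,1,0,-0.1,-0.007,0.226,-0.014,1,1,0,-0.1,-0.007,0.226,-0.014,1,1,0,-0.1,-0.007,0.226,-0.014]'

```text
time_s: 14.12
eef_pos: [0.4775, -0.1281, 0.1]
orientation: [-1.312, -1.837, -0.68]
force: [0.2, -0.2, -1.0]
finger_gap: 0.0371
finger_force: 80.6
```

```bash
cat > b.py <<'E'
from h import *
s=arm.get_state();M=R.from_rotvec(s["orientation"]).as_matrix();print(s["joint_positions"],s["force"],s["eef_pos"],s["time_s"])
M0=R.from_rotvec([1.504,2.135,-.465]).as_matrix();a=M0.T@[np.cos(1.926),np.sin(1.926),0]
w=M@a;G=s["eef_pos"]-M[:,2]*.047;print("tilt",np.arccos(w[2]),"G",G,"foot approx",G-.112*w)
n=np.cross(w,[0,0,1]);n*=np.arcsin(np.linalg.norm(n))/np.linalg.norm(n);print("corr",M.T@n,"down in tool",M.T@[0,0,-1])
E
cat > look.py <<'E'
from h import *
import sys
b=optics.snapshot("side");cv2.imwrite(sys.argv[1],cv2.resize(b[130:400,190:480],(580,540)))
E
python3 b.py; python3 look.py pics/s10.png
```

```text
[ 0.9743  1.1051 -0.8266  1.4742 -0.0331  1.4115  0.6036] [ 0.1814 -0.1691 -0.9623] [ 0.4775 -0.1281  0.1   ] 14.125
tilt 0.0027581773837982845 G [ 0.4905 -0.1646  0.1266] foot approx [ 0.4908 -0.1646  0.0146]
corr [0.0015 0.0009 0.0022] down in tool [-0.8244  0.009   0.5659]
```

View pics/s10.png

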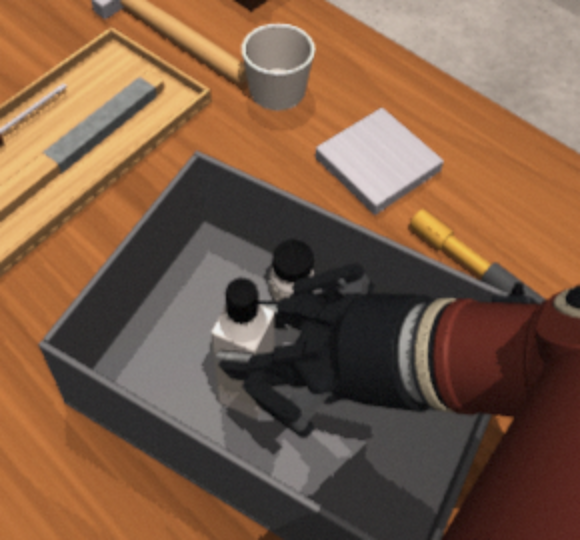

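The bottle is upright in the gripper at about (242,320), with the fingers above jar height. I'll lower it until the foot touches.

>>> move_arm --motion '[1,-0.25,0,0.17,0,0,0,1,-0.41,0,0.28,0,0,0,1,-0.5,0,0.34,0,0,0,1,-0.5,0,0.34,0,0,0]'

```text
time_s: 14.68
eef_pos: [0.4772, -0.1294, 0.0926]
orientation: [-1.313, -1.832, -0.682]
force: [0.7, 0.6, -1.6]
finger_gap: 0.0373
finger_force: 80.6
```

>>> move_arm --motion '[1,-0.08,0,0.06,0,0,0,1,-0.16,0,0.11,0,0,0,1,-0.16,0,0.11,0,0,0]'

```text
time_s: 15.05
eef_pos: [0.4772, -0.1294, 0.0907]
orientation: [-1.314, -1.832, -0.682]
force: [-0.7, -1.6, -1.3]
finger_gap: 0.0372
finger_force: 80.6
```

>>> move_arm --motion '[1,-0.08,0,0.06,0,0,0,1,-0.16,0,0.11,0,0,0,1,-0.16,0,0.11,0,0,0]'

```text
time_s: 15.42
eef_pos: [0.4773, -0.1293, 0.09]
orientation: [-1.313, -1.832, -0.683]
force: [0.1, -2.1, 4.9]
finger_gap: 0.037
finger_force: 81.1
```

>>> move_arm --motion '[1,-0.08,0,0.06,0,0,0,1,-0.16,0,0.11,0,0,0,1,-0.16,0,0.11,0,0,0]'

```text
time_s: 15.8
eef_pos: [0.4773, -0.1292, 0.09]
orientation: [-1.311, -1.831, -0.684]
force: [-1.5, -3.9, 11.3]
finger_gap: 0.037
finger_force: 81.7
```

>>> move_arm --motion '[1,0.2,0,-0.14,0,0,0,1,0.2,0,-0.14,0,0,0,0,0.2,0,-0.14,0,0,0,-0.5,0.2,0,-0.14,0,0,0,-0.5,0.2,0,-0.14,0,0,0,-0.5,0.2,0,-0.14,0,0,0]' --grip_force 20

```text
time_s: 16.55
eef_pos: [0.4772, -0.1294, 0.0891]
orientation: [-1.314, -1.832, -0.682]
force: [-0.7, 0.2, -1.5]
finger_gap: 0.0644
finger_force: 0.0
```

>>> move_arm --motion '[-0.5,0.2,0,-2,0,0,0,-0.5,0.2,0,-5,0,0,0,-0.5,0.5,0,-8,0,0,0,-0.5,4,0,-11,0,0,0,-0.5,8,0,-12,0,0,0,-0.5,8,0,-12,0,0,0]'

```text
time_s: 17.3
eef_pos: [0.4973, -0.1787, 0.2268]
orientation: [-1.312, -1.839, -0.685]
force: [0.6, -0.7, 0.9]
finger_gap: 0.064
finger_force: 0.0
```

Run:
```python
from h import *
s=arm.get_state();print(s["eef_pos"],s["force"],s["finger_gap"],s["time_s"])
# verify: bright and black blobs near predicted upright bottle in both fixed cameras
for n in("side","top"):
    c=optics.get_calibration(n);im=optics.snapshot(n);T=c["extrinsics"]
    x,y=.490,-.164
    f,m,k=proj([[x,y,.006],[x,y,.08],[x,y,.186]],c,T);print(n,"pred foot/mid/cap px",f,m,k)
    for name,mask in(("white",im.min(2)>130),("black",im.max(2)<35)):
        N,L,st,ce=cv2.connectedComponentsWithStats(mask.astype(np.uint8))
        for i in range(1,N):
            if st[i,4]>40 and min(np.linalg.norm(ce[i]-p) for p in(m,k))<40: print(name,st[i],ce[i])
```

```text
[ 0.4973 -0.1787  0.2268] [ 0.6267 -0.6626  0.8703] 0.06399812459822293 17.3
side pred foot/mid/cap px [315.4095 329.7274] [314.8336 311.5702] [313.8208 279.6342]
white [ 249  256   95   97 3288] [290.8671 303.8893]
white [327 266  20  12  84] [337.619  272.7262]
white [331 285  23   4  65] [342.0462 286.8615]
black [326 250  21  21 342] [336.1462 259.8538]
black [304 274  15  21 268] [311.1866 283.806 ]
top pred foot/mid/cap px [412.7704 265.6871] [420.3846 265.9769] [434.4139 266.5108]
```

>>> move_arm --motion '[-0.5,3,0,-5,0,0,0,-0.5,4,0,-10,0,0,0,-0.5,4,0,-14,0,0,0,-0.5,4,0,-14,0,0,0]'

```text
time_s: 17.9
eef_pos: [0.5257, -0.3076, 0.345]
orientation: [-1.524, -1.857, -0.798]
force: [3.8, 21.7, 27.9]
finger_gap: 0.064
finger_force: 0.0
```

Run:
```python
from h import *
s=arm.get_state();print(s["eef_pos"],s["dq"].max(),s["time_s"])
for n in("side","top"):
    c=optics.get_calibration(n);im=optics.snapshot(n);T=c["extrinsics"]
    x,y=.490,-.164
    f,k=proj([[x,y,.006],[x,y,.186]],c,T);print(n,"foot/cap",f,k)
    N,L,st,ce=cv2.connectedComponentsWithStats((im.max(2)<45).astype(np.uint8))
    for i in range(1,N):
        if 40<st[i,4]<1500 and np.linalg.norm(ce[i]-k)<70: print("black",st[i],ce[i],cast([ce[i]],.18,c)[0],"jar?",cast([ce[i]],.068,c)[0])
    h=cv2.cvtColor(im,cv2.COLOR_BGR2HSV);m=((h[...,0]>15)&(h[...,0]<32)&(h[...,1]>150)&(h[...,2]>110)).astype(np.uint8)
    N,L,st,ce=cv2.connectedComponentsWithStats(m)
    for i in range(1,N):
        if st[i,4]>40: print("brass",st[i],ce[i],cast([ce[i]],.06,c)[0])
```

```text
[ 0.5257 -0.3076  0.345 ] 0.6287302206390123 17.9
side foot/cap [315.4095 329.7274] [313.8208 279.6342]
black [304 273  15  22 281] [311.0427 283.6726] [ 0.4848 -0.1633  0.18  ] jar? [ 0.5263 -0.1183  0.068 ]
brass [396 234  39  33 374] [413.6631 249.5508] [ 0.7161 -0.2034  0.06  ]
brass [378 278  25  31 503] [390.6044 291.6262] [ 0.616  -0.2265  0.06  ]
top foot/cap [412.7704 265.6871] [434.4139 266.5108]
black [422 262  14  13  63] [426.7937 267.1429] [ 0.4889 -0.1527  0.18  ] jar? [ 0.4876 -0.1792  0.068 ]
brass [403 146  41  11 314] [421.3854 150.8248] [ 0.7312 -0.1811  0.06  ]
brass [430 192  23  22 213] [440.6385 201.9061] [ 0.6207 -0.2158  0.06  ]
```

Run:
```python
from h import *
s=arm.get_state();print(s["eef_pos"],s["dq"],s["force"],s["joint_positions"],s["time_s"])
im=optics.snapshot("side")
N,L,st,ce=cv2.connectedComponentsWithStats((im.max(2)<35).astype(np.uint8))
for i in range(1,N):
    if st[i,4]>100 and 240<ce[i][0]<420 and 200<ce[i][1]<350: print(st[i],ce[i])
```

```text
[ 0.5248 -0.3081  0.3431] [-0.0593 -0.0107 -0.0117  0.0917 -0.0539 -0.0165  0.0268] [-0.7981 -0.3253 -0.3808] [ 1.125   1.098  -1.3403  0.8353  0.1898  1.9824  0.2367] 18.0
[326 249  21  22 351] [336.1396 259.698 ]
[304 274  15  21 271] [311.1771 283.8303]
```

>>> move_arm --motion '[-0.5,-0.5,0,1,0,-0.15,0,-0.5,-1,0,3,0,-0.15,0,-0.5,-1,0,3,0,-0.15,0,-0.5,-1,0,3,0,-0.15,0]'

```text
time_s: 18.55
eef_pos: [0.525, -0.2855, 0.3181]
orientation: [-1.608, -1.97, -0.694]
force: [0.6, -0.0, 0.3]
finger_gap: 0.0642
finger_force: 0.0
```

Run:
```python
from h import *
s=arm.get_state();print(s["eef_pos"],s["force"],s["joint_positions"],s["time_s"])
im=optics.snapshot("side")
N,L,st,ce=cv2.connectedComponentsWithStats((im.max(2)<35).astype(np.uint8))
for i in range(1,N):
    if st[i,4]>100 and 240<ce[i][0]<420 and 200<ce[i][1]<350: print(st[i],ce[i])
print(arm.close_job())
```

```text
[ 0.525  -0.2855  0.3181] [ 0.5648 -0.039   0.3405] [ 1.1526  1.0312 -1.3286  1.0159  0.2655  1.8197  0.2465] 18.55
[326 250  21  21 345] [336.1188 259.8493]
[304 274  15  21 272] [311.1397 283.7757]
the job is handed in; nothing more can be done
None
```

I handed the job in at about 18.6 s; no verdict came back. By the camera checks the bottle stands upright in the bin, the stick lies in the tray beside the burnisher, and the jar and spool still stand where they were, but while backing away joints 3 and 6 read at their range limits (-1.3403 against -1.34, 1.9824 against 1.98), which could count as a fault.

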